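# Switch on the dust extraction at the guarded bench switch

## Task

Switch on the dust extraction at the joiner's bench: push up the yellow guard of its switch by the tab, keep it up while you push the steel toggle beneath it over to on (from leaning towards the guard's tab to leaning towards its hinge), then let the guard drop shut again and move away. Work gently with the fingers and grip nothing; leave the red-guarded saw switch and the tools and wood on the bench alone.

Things in the scene. Friction and masses are not known exactly. Their poses are not given: they have to be found in the camera images.
- yellow_switch: The dust-extraction switch, a grey box fixed to the bench. Origin on the bench below the toggle's pivot; x points from the guard's tab end (towards the robot) to its hinge end, z up. Box: x -34 to 91, y +-40 (low screw lugs to +-58), top at z 55 mm. A pilot lamp 12 mm high stands on it at x 72; a conduit leaves the rear, to x 135, below z 40 mm.
- yellow_guard (a joint): Angle (rad) of the yellow guard, a hood over the toggle: 0 shut, 1.2 fully up. Hinged across y at x 30, z 63 mm of yellow_switch; the tab end swings up and back. About 45 g, weak closing spring: 0.5 N at the tab lifts it; let go, it always falls shut. Shut it spans x -30 to 37, y +-30.5 (56 mm clear inside), z 57 to 107 mm; its front is open below z 75.
- yellow_tab (a point): Middle of the free edge, underside, of the yellow guard's tab: a level tongue 38 mm wide, 3 mm thick (beaded edge), 14 mm out from the hood's front. Shut it lies at x -44, z 75 mm of yellow_switch, 10 mm beyond the box's front face: a fingertip tilted towards the hinge fits under it from in front. It swings up; pushed level towards the hinge it jams. Axes turn with the guard, z up when shut.
- yellow_hinge (a point): Middle of the yellow guard's hinge pin (x 30, y 0, z 63 mm of the switch); 75 mm from the tab point.
- yellow_toggle (a joint): Angle (rad) of the steel toggle under the yellow guard: 0 off, leaning 0.4 rad towards the tab; 0.8 on, leaning 0.4 rad towards the hinge. Pivot across y at x 0, z 57 mm of yellow_switch. Snap action: it springs to the nearer end, so pushing it past 0.4 is enough; that takes about 3 N near its tip.
- yellow_toggle_tip (a point): Centre of the round tip of the yellow-guarded toggle, a steel bat 11 mm thick whose tip centre is 40 mm from its pivot; off, it is at x -16, z 94 mm of the switch, inside the shut guard.
- red_switch: The saw's switch, of the same make and size with a red guard; same frame as yellow_switch. To be left alone.
- red_guard (a joint): Angle of the red guard (rad), as for the yellow one; it stays shut at 0.
- red_toggle (a joint): Angle of the toggle under the red guard (rad), as for the yellow one; it stays off at 0.
- plane: Loose wooden smoothing plane, 235 x 62 mm and up to 130 mm high at its slanting iron, 0.75 kg; origin at the centre of its sole, x along its length. Bystander.
- gauge: Loose wooden marking gauge: beam 200 x 18 mm carried in a block 24 x 62 x 50 mm, 60 mm high with its brass screw; origin under the middle of the beam, at bench height, x along the beam. Bystander.
- offcut: Loose planed wood offcut 150 x 70 x 27 mm; origin at the centre of its underside, x along its length. Bystander.

How it is judged:
By the outcome, as a careful person would: the job done as asked, in the order asked, and still so for the second after the job is handed in, with the robot touching nothing.
It also fails if it takes over 35 s, if anything falls off the work surface, if the arm or the gripper's body presses on something with over 40 N, if the wrist force passes 120 N, or if a joint passes its speed limit or range.

## Robot

A 6-joint arm with a two-finger parallel gripper is mounted at the origin on the work surface. World frame = base frame: x ahead of the robot, y to its left, z up, the work surface at z = 0. Lengths are in mm, angles in rad, forces in N, time in s.
With the tool pointing down it reaches from about 275 to 1000 mm from the base axis. Payload 8.4 kg.
Tool frame: the origin (TCP) lies on the mounting face of the last link; the fingertips stand 173 mm ahead of it and the grasp point (between the pads) lies 155 mm ahead of it; z points along the fingers, y is the line along which they close (so a half turn about z gives the same grasp; the last joint's range is limited). The gripper opens to 85 mm and grips with 20 to 120 N. Pads are 22 mm wide; open, the fingers measure 114 mm over their backs; the gripper's body (76 mm by 85 mm) begins 54 mm behind the grasp point. The pads swing forward as they close: fully open they stand 13 mm farther back than shut.
Start: joints at [-0.002, 0.353, 1.633, -0, 1.155, -0.002], TCP at [625.004, -0, 404.681] pointing down, gripper open.
Joint ranges: [-2.63, 2.63], [-0.92, 2.1], [0.06, 2.66], [-1.3, 4.44], [0, 2.69], [-3.02, 3.02]. Speed limits (rad/s): [2.22, 2.22, 2.79, 3.14, 3.14, 3.14].

## Interface

Orientations are given as [roll, pitch, yaw] about the fixed x, y, z axes, in that order (R = Rz(yaw) Ry(pitch) Rx(roll)).
In Python, from rig import r gives the robot as it stands.
- The arm moves only by the tool apply_moves, never from a script. Its argument "deltas" is a list of rows, each an object with "claw": the gripper command: -1 is fully open, 1 is shut, values between are in proportion; "delta_pos": the shift along the tool's x, y, z in cm, a list of three; "yaw": the turn about the tool's z in rad. In form: [{"claw": claw, "delta_pos": [tx, ty, tz], "yaw": yaw}, ...]. A call has 1 to 8 rows; each row shifts and turns the commanded pose from where the row before left it, along the tool's axes as they then stand; what a row does not reach is not made up. A row lasts 1/8 s, in which the tool goes at most 62.5 mm and 10.7 degrees, less where a joint would pass 70% of its speed; a pose out of reach is approached as far as the arm can. A call with a gripper value outside its range is refused whole. The fingers move at their own pace and stop on an object; "grip_force" is the grip in N (left out, the last holds). Time passes only in rows, so rows that do not move let the fingers close. It gives the time, the measured TCP pose, the force, the opening and the grip force at its end, in the units of the state.
- r.sense(): the state, without advancing time (a new reading comes with each control period).
- r.grab_frame(name): name is "scene" or "side" or "wrist"; returns a dict with "img" (400x640x3 uint8, blue, green, red), "z_map" (400x640 float32, mm along the optical axis (not along the pixel's ray), 0 where there is no reading), "fx", "fy", "cx", "cy" (pixels), "dist" ([k1, k2, p1, p2, k3] as OpenCV has them; the pictures are not rectified), "eye" and "rotation" of the camera in the world; the wrist camera has in their place "T_tool_cam" (4x4, takes a point from camera to tool coordinates, whose origin is the TCP and whose axes are the flange's). Camera axes: x right, y up, looking along -z (the intrinsics and any distortion apply to the point x, -y, -z); pixel columns grow to the right and rows downward; lengths in mm; the calibration is good to about 2 mm. A picture is of the moment at which its call begins: read the wrist's pose just before it.
- r.sign_off(): hands the job in; it is judged then, once.
The state is a dict: "clock": time; "qpos": joint angles; "qvel": joint speeds; "joint_efforts": joint torques, N m; "eef_pos": TCP position; "tcp_rot": TCP orientation; "contact_force": force on the tool from outside, world axes, zero at the start; "wrist_torque": the same for the moment, N m; "opening": opening from 0.0 (shut) to 1.0 (fully open); "grasp_force": force on a finger pad.
Only numpy, scipy, OpenCV 4.12 (cv2) and the standard library are available. Lean on these libraries where they do the work, as an engineer would, in place of code of your own. Each camera call takes 0.05 s, during which the arm holds its last target. There are 200 camera calls.

## Working session

There is one attempt and no reset: what is moved stays moved. The work goes in short steps, Python scripts to look and compute and a tool call to move; the robot and the scene stay as the last step left them, time stands still between calls to the robot, and variables do not carry over. Pictures are saved under pics/ and viewed, at most 10 in all, crops included, and the job is handed in when it is done.

Besides the shell and the picture viewer there is one more tool, called by a JSON object that holds its "name" and its "arguments". apply_moves: Moves the arm, as the interface text tells. Its arguments: {"type":"object","properties":{"deltas":{"type":"array"},"grip_force":{"type":"number"}},"required":["deltas"]}

```bash
mkdir -p pics; ls; cat > h.py <<'E'
import numpy as np, cv2
from rig import r
def grab(n):
    s=r.sense(); f=r.grab_frame(n); f['s']=s; return f
def pts(f):
    """world points for every pixel from z_map"""
    h,w=f['z_map'].shape; v,u=np.mgrid[0:h,0:w]
    K=np.array([[f['fx'],0,f['cx']],[0,f['fy'],f['cy']],[0,0,1.]])
    n=cv2.undistortPoints(np.stack([u,v],-1).reshape(-1,1,2).astype(np.float64),K,np.array(f['dist'],float)).reshape(h,w,2)
    d=f['z_map'].astype(float)
    c=np.stack([n[...,0]*d,-n[...,1]*d,-d],-1)
    if 'eye' in f: return c@np.array(f['rotation']).T+np.array(f['eye'])
    from scipy.spatial.transform import Rotation as R
    T=np.array(f['T_tool_cam']); s=f['s']
    return (c@T[:3,:3].T+T[:3,3])@R.from_euler('xyz',s['tcp_rot']).as_matrix().T+np.array(s['eef_pos'])
E
python3 - <<'E'
from h import *
print(r.sense())
a=grab('scene');b=grab('side');c=grab('wrist')
for n,f in zip('abc',(a,b,c)):
    print(n,f['img'].shape,f.get('eye'),np.shape(f.get('rotation')),f['fx'],(f['z_map']>0).mean())
    cv2.imwrite(f'pics/{n}.png',f['img'])
    hsv=cv2.cvtColor(f['img'],cv2.COLOR_BGR2HSV);P=pts(f)
    for nm,m in (('yel',cv2.inRange(hsv,(20,130,90),(35,255,255))),('red',cv2.inRange(hsv,(0,150,70),(6,255,255)))):
        k,l,st,ce=cv2.connectedComponentsWithStats(m)
        for i in range(1,k):
            if st[i,4]>150:
                q=P[(l==i)&(f['z_map']>0)]
                print(nm,st[i],ce[i].round(),np.percentile(q,[2,50,98],axis=0).round().tolist() if len(q) else None)
cv2.imwrite('pics/ab.png',np.vstack([a['img'],b['img']])[:, :][::1])
E
```

```text
pics
{'clock': 0.0, 'qpos': array([-2.42033999e-03,  3.53661945e-01,  1.63412367e+00, -3.34156125e-05,
        1.15519707e+00, -2.41376443e-03]), 'qvel': array([-0.00019639,  0.00077119, -0.00038287, -0.00067341,  0.00011916,
        0.00137197]), 'joint_efforts': array([-2.03471049e-03, -6.05236173e+01, -3.42063046e+01, -2.62302356e-04,
        9.48130677e-03,  3.61521288e-06]), 'eef_pos': array([ 6.24771200e+02, -1.73329812e-02,  4.03957374e+02]), 'tcp_rot': array([-3.14020255e+00,  2.71970126e-05,  1.57080328e+00]), 'contact_force': array([ 0.48994802, -0.40610073, -0.44950334]), 'wrist_torque': array([-0.01669556,  0.02545155,  0.0003025 ]), 'grasp_force': 0.0, 'opening': 0.9987130239559335}
a (400, 640, 3) [1087.9116288   729.3128018   895.09835666] (3,) 502.1029352882635 0.99465234375Traceback (most recent call last):
  File "<stdin>", line 7, in <module>
  File "h.py", line 12, in pts
    if 'eye' in f: return c@np.array(f['rotation']).T+np.array(f['eye'])
                          ~~~~~~~~~~~~~~~~~~~~~~~~~~~^~~~~~~~~~~~~~~~~~~
ValueError: operands could not be broadcast together with shapes (400,640) (3,)
```

```bash
sed -i "s/^from rig import r/from rig import r\nfrom scipy.spatial.transform import Rotation as R/; s/np.array(f\['rotation'\]).T/R.from_euler('xyz',f['rotation']).as_matrix().T/" h.py
python3 - <<'E'
from h import *
o=[]
for n in ('scene','side','wrist'):
    f=grab(n); o.append(f['img'])
    print(n,f.get('eye'))
    hsv=cv2.cvtColor(f['img'],cv2.COLOR_BGR2HSV);P=pts(f)
    for nm,m in (('yel',cv2.inRange(hsv,(20,130,90),(35,255,255))),('red',cv2.inRange(hsv,(0,150,70),(6,255,255)))):
        k,l,st,ce=cv2.connectedComponentsWithStats(m)
        for i in range(1,k):
            if st[i,4]>150:
                q=P[(l==i)&(f['z_map']>0)]
                print(nm,st[i],ce[i].round(),np.percentile(q,[2,50,98],axis=0).round().tolist() if len(q) else None)
    np.savez(f'{n}.npz',img=f['img'],P=P)
cv2.imwrite('pics/ab.png',cv2.resize(np.vstack(o[:2]),(480,600))); cv2.imwrite('pics/w.png',o[2]);cv2.imwrite('pics/s.png',o[1])
E
```

```text
scene [1087.9116288   729.3128018   895.09835666]Traceback (most recent call last):
  File "<stdin>", line 6, in <module>
  File "h.py", line 13, in pts
    if 'eye' in f: return c@R.from_euler('xyz',f['rotation']).as_matrix().T+np.array(f['eye'])
                            ^
UnboundLocalError: cannot access local variable 'R' where it is not associated with a value
```

```bash
sed -i "/^    from scipy/d" h.py
python3 - <<'E'
from h import *
o=[]
for n in ('scene','side','wrist'):
    f=grab(n); o.append(f['img'])
    print(n,f.get('eye'))
    hsv=cv2.cvtColor(f['img'],cv2.COLOR_BGR2HSV);P=pts(f)
    for nm,m in (('yel',cv2.inRange(hsv,(20,130,90),(35,255,255))),('red',cv2.inRange(hsv,(0,150,70),(6,255,255)))):
        k,l,st,ce=cv2.connectedComponentsWithStats(m)
        for i in range(1,k):
            if st[i,4]>150:
                q=P[(l==i)&(f['z_map']>0)]
                print(nm,st[i],ce[i].round(),np.percentile(q,[2,50,98],axis=0).round().tolist() if len(q) else None)
    np.savez(f'{n}.npz',img=f['img'],P=P)
cv2.imwrite('pics/ab.png',cv2.resize(np.vstack(o[:2]),(480,600))); cv2.imwrite('pics/w.png',o[2]);cv2.imwrite('pics/s.png',o[1])
E
```

```text
scene [1087.9116288   729.3128018   895.09835666]
yel [ 323  231   41   41 1104] [344. 251.] [[564.0, 133.0, 60.0], [605.0, 170.0, 103.0], [633.0, 193.0, 109.0]]
red [255 168  35  33 777] [271. 185.] [[559.0, -164.0, 59.0], [596.0, -116.0, 98.0], [624.0, -104.0, 109.0]]
side [ 428.79731129 1100.39778407 1029.43794497]
yel [284 220  29  29 643] [297. 235.] [[554.0, 129.0, 60.0], [588.0, 180.0, 104.0], [620.0, 194.0, 111.0]]
red [301 157  22  15 237] [312. 164.] [[556.0, -315.0, 4.0], [585.0, -135.0, 107.0], [615.0, -106.0, 111.0]]
red [582 201  56  20 808] [608. 211.] [[-955.0, -1101.0, -752.0], [-810.0, -795.0, -554.0], [-691.0, -721.0, -542.0]]
wrist None
yel [231   0  82  17 735] [261.   5.] [[555.0, 122.0, 77.0], [579.0, 129.0, 106.0], [609.0, 137.0, 108.0]]
red [ 240  280   89   82 4775] [281. 321.] [[546.0, -154.0, 63.0], [585.0, -121.0, 106.0], [622.0, -105.0, 108.0]]
```

View pics/ab.png

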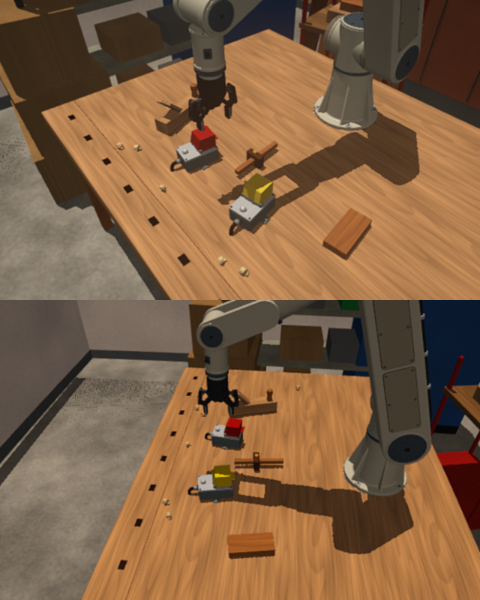

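View pics/w.png

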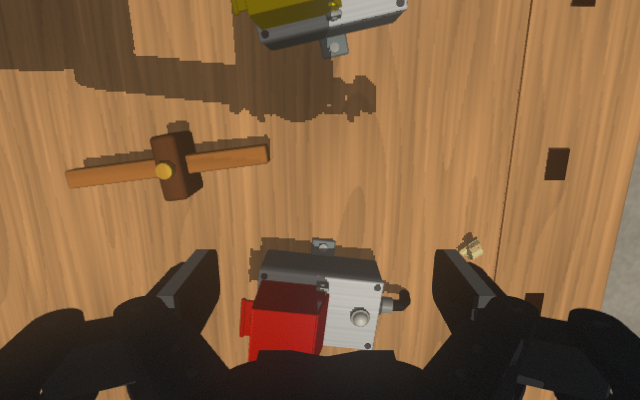

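{"name": "apply_moves", "arguments": {"deltas": [{"claw": 1, "delta_pos": [4, -1, 0], "yaw": 0}, {"claw": 1, "delta_pos": [5, -1, 0], "yaw": 0}, {"claw": 1, "delta_pos": [5, -1, 0], "yaw": 0}, {"claw": 1, "delta_pos": [2, 0, 0], "yaw": 0}, {"claw": 1, "delta_pos": [0, 0, 0], "yaw": 0}, {"claw": 1, "delta_pos": [0, 0, 0], "yaw": 0}]}}

```text
clock: 1.1
eef_pos: [595.3, 159.1, 404.5]
tcp_rot: [-3.141, 0.001, 1.57]
contact_force: [-0.5, -0.3, -0.4]
opening: 0.002
grasp_force: 0.0
```

```bash
cat > m.py <<'E'
from h import *
f=grab('wrist'); s=f['s']; print(s['eef_pos'],s['tcp_rot'],s['contact_force'],s['opening'])
cv2.imwrite('pics/w2.png',f['img']); P=pts(f); hsv=cv2.cvtColor(f['img'],cv2.COLOR_BGR2HSV)
y=(cv2.inRange(hsv,(20,130,50),(35,255,255))>0)&(f['z_map']>0)
box=lambda m:(lambda q:(q, cv2.minAreaRect(q[:,:2].astype(np.float32))))(P[m])
q,_=box(y&(P[...,2]>85)); top=q[q[:,2]>104]; print('top z',np.median(top[:,2]),len(top),cv2.minAreaRect(top[:,:2].astype(np.float32)))
t=P[y&(P[...,2]<90)&(P[...,2]>70)]; print('tab',len(t),np.median(t[:,2]) if len(t) else 0, cv2.minAreaRect(t[:,:2].astype(np.float32)) if len(t) else 0)
near=np.hypot(P[...,0]-600,P[...,1]-165)<130
for n,m in(('boxtop',near&~y&(abs(P[...,2]-55)<4)),('bench',near&(abs(P[...,2])<8))):
    u=m.astype(np.uint8); k,l,st,ce=cv2.connectedComponentsWithStats(u); i=1+st[1:,4].argmax(); g=P[l==i]; print(n,len(g),np.median(g[:,2]),cv2.minAreaRect(g[:,:2].astype(np.float32)))
E
python3 m.py
```

```text
[595.25947913 159.0855392  404.54591178] [-3.14143089e+00  5.88673077e-04  1.57045802e+00] [-0.47161598 -0.29256435 -0.43916448] 0.0023383085817366895
top z 106.53047053620301 5860 ((593.064208984375, 157.18421936035156), (58.22366714477539, 61.079566955566406), 12.387755393981934)
tab 1056 78.28880286299088 ((590.176513671875, 157.01687622070312), (81.83173370361328, 60.90656661987305), 11.449690818786621)
boxtop 5703 54.46287221431368 ((622.103759765625, 163.3068389892578), (124.93058776855469, 80.19406127929688), 12.141217231750488)
bench 31478 -0.47503133197616876 ((600.161376953125, 168.85191345214844), (252.00169372558594, 259.8267517089844), 87.43894958496094)
```

View pics/w2.png

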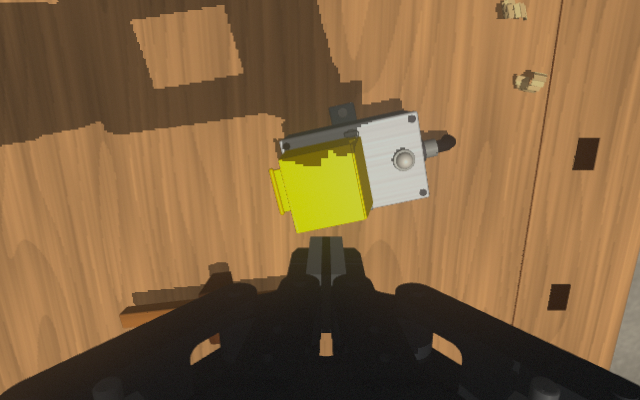

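{"name": "apply_moves", "arguments": {"deltas": [{"claw": 1, "delta_pos": [-0.8, -3.5, 0], "yaw": 0}, {"claw": 1, "delta_pos": [-0.8, -3.5, 0], "yaw": 0}, {"claw": 1, "delta_pos": [0, 0, 1.5], "yaw": 0.17}, {"claw": 1, "delta_pos": [0, 0, 1.5], "yaw": 0.17}, {"claw": 1, "delta_pos": [0, 0, 1.5], "yaw": 0.17}, {"claw": 1, "delta_pos": [0, 0, 1.5], "yaw": 0.17}, {"claw": 1, "delta_pos": [0, 0, 1], "yaw": 0.17}, {"claw": 1, "delta_pos": [0, 0, 1], "yaw": 0.17}]}}

```text
clock: 2.15
eef_pos: [525.3, 142.7, 324.4]
tcp_rot: [3.141, 0.0, 0.544]
contact_force: [0.8, 0.5, 0.1]
opening: -0.004
grasp_force: 0.0
```

{"name": "apply_moves", "arguments": {"deltas": [{"claw": 1, "delta_pos": [0, 0, 0], "yaw": 0.17}, {"claw": 1, "delta_pos": [0, 0, 0], "yaw": 0.17}, {"claw": 1, "delta_pos": [0, 0, 0], "yaw": 0}, {"claw": 1, "delta_pos": [0, 0, 0], "yaw": 0}]}}

```text
clock: 2.65
eef_pos: [525.2, 143.4, 324.7]
tcp_rot: [3.141, -0.0, 0.214]
contact_force: [-0.1, 0.9, -0.3]
opening: -0.001
grasp_force: 0.0
```

```bash
cat > m2.py <<'E'
from h import *
f=grab('wrist'); s=f['s']; print(s['eef_pos'],s['tcp_rot'],s['contact_force'],s['qpos'])
cv2.imwrite('pics/w3.png',f['img']); P=pts(f); hsv=cv2.cvtColor(f['img'],cv2.COLOR_BGR2HSV)
T=np.array(f['T_tool_cam']);print(T.round(2).tolist())
Rm=R.from_euler('xyz',s['tcp_rot']).as_matrix(); Q=(P-s['eef_pos'])@Rm   # tool coords
m=(abs(Q[...,0])<40)&(abs(Q[...,1])<60)&(Q[...,2]<200)&(f['z_map']>0)
for z in range(60,190,10):
    k=m&(abs(Q[...,2]-z)<5)
    if k.any(): print(z,k.sum(),np.percentile(Q[k],[1,99],axis=0).round().tolist())
y=(cv2.inRange(hsv,(20,130,50),(35,255,255))>0)&(f['z_map']>0)
for n,k in(('top',y&(P[...,2]>103)),('tab',y&(P[...,2]<82)&(P[...,2]>74)),('box',~y&(abs(P[...,2]-55)<4))):
    g=P[k];print(n,len(g),np.median(g[:,2]),cv2.minAreaRect(g[:,:2].astype(np.float32)))
E
python3 m2.py
```

```text
[525.17421721 143.35318888 324.74990285] [ 3.14149022e+00 -8.39125543e-05  2.13568009e-01] [-0.14088503  0.87871796 -0.25918606] [ 2.63749280e-01  3.21983075e-01  1.87983151e+00 -1.31921238e-04
  9.39699404e-01  1.62105544e+00]
[[-0.0, 0.97, 0.26, 65.19], [1.0, 0.0, -0.0, 0.26], [-0.0, 0.26, -0.97, 31.22], [0.0, 0.0, 0.0, 1.0]]
80 3983 [[12.0, -56.0, 77.0], [20.0, 57.0, 85.0]]
90 15468 [[4.0, -58.0, 85.0], [17.0, 58.0, 95.0]]
100 13589 [[-4.0, -52.0, 95.0], [17.0, 53.0, 105.0]]
110 6269 [[-9.0, -45.0, 105.0], [17.0, 45.0, 115.0]]
120 7645 [[-9.0, -37.0, 115.0], [13.0, 37.0, 125.0]]
130 2375 [[-9.0, -30.0, 125.0], [14.0, 30.0, 134.0]]
140 1163 [[-11.0, -12.0, 135.0], [11.0, 12.0, 145.0]]
150 867 [[6.0, -13.0, 145.0], [11.0, 14.0, 155.0]]
160 686 [[6.0, -13.0, 155.0], [11.0, 14.0, 165.0]]
170 204 [[6.0, -11.0, 165.0], [11.0, 12.0, 171.0]]
top 14182 106.50408554079566 ((593.4403076171875, 156.97265625), (58.00209426879883, 61.299591064453125), 12.194242477416992)
tab 1257 77.93388887948362 ((589.4049072265625, 157.0974578857422), (80.24430084228516, 58.7136344909668), 10.695832252502441)
box 3843 54.53101152974932 ((547.0639038085938, 108.1361083984375), (268.0107421875, 111.00650787353516), 41.61898422241211)
```

View pics/w3.png

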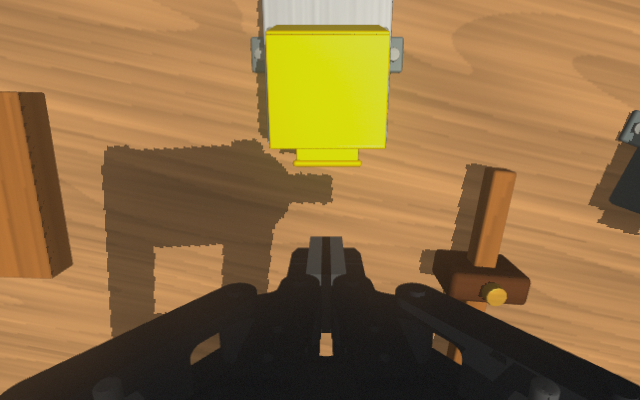

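{"name": "apply_moves", "arguments": {"deltas": [{"claw": 1, "delta_pos": [0, 0, 5], "yaw": 0}, {"claw": 1, "delta_pos": [0, 0, 4], "yaw": 0}, {"claw": 1, "delta_pos": [0, 0, 1.5], "yaw": 0}, {"claw": 1, "delta_pos": [1, 0, 0], "yaw": 0}, {"claw": 1, "delta_pos": [0.2, 0, 0], "yaw": 0}, {"claw": 1, "delta_pos": [0, 0, 0], "yaw": 0}]}}

```text
clock: 3.45
eef_pos: [537.7, 146.7, 221.1]
tcp_rot: [-3.141, -0.003, 0.211]
contact_force: [0.3, -0.4, -1.1]
opening: -0.001
grasp_force: 0.0
```

{"name": "apply_moves", "arguments": {"deltas": [{"claw": 1, "delta_pos": [0.2, 0, 0], "yaw": 0}, {"claw": 1, "delta_pos": [0, 0, 0], "yaw": 0}]}}

```text
clock: 3.7
eef_pos: [538.9, 147.0, 220.1]
tcp_rot: [-3.142, -0.001, 0.211]
contact_force: [0.0, 0.5, 0.5]
opening: 0.002
grasp_force: 0.0
```

{"name": "apply_moves", "arguments": {"deltas": [{"claw": 1, "delta_pos": [0.1, 0, 0], "yaw": 0}, {"claw": 1, "delta_pos": [0, 0, 0], "yaw": 0}]}}

```text
clock: 3.95
eef_pos: [539.7, 147.1, 219.7]
tcp_rot: [3.142, 0.0, 0.211]
contact_force: [-0.2, -0.4, -0.3]
opening: -0.0
grasp_force: 0.0
```

{"name": "apply_moves", "arguments": {"deltas": [{"claw": 1, "delta_pos": [0.1, 0, 0], "yaw": 0}, {"claw": 1, "delta_pos": [0, 0, 0], "yaw": 0}]}}

```text
clock: 4.2
eef_pos: [540.2, 147.3, 219.5]
tcp_rot: [3.142, 0.001, 0.211]
contact_force: [-3.2, 0.2, 1.7]
opening: -0.004
grasp_force: 1.7
```

{"name": "apply_moves", "arguments": {"deltas": [{"claw": 1, "delta_pos": [0.1, 0, 0], "yaw": 0}, {"claw": 1, "delta_pos": [0, 0, 0], "yaw": 0}]}}

```text
clock: 4.45
eef_pos: [540.6, 147.3, 219.4]
tcp_rot: [3.141, 0.003, 0.211]
contact_force: [-7.9, -1.5, 4.3]
opening: 0.003
grasp_force: 3.5
```

{"name": "apply_moves", "arguments": {"deltas": [{"claw": 1, "delta_pos": [0.1, 0, -0.4], "yaw": 0}, {"claw": 1, "delta_pos": [0.1, 0, -0.35], "yaw": 0}, {"claw": 1, "delta_pos": [0, 0, 0], "yaw": 0}]}}

```text
clock: 4.82
eef_pos: [542.3, 147.7, 226.7]
tcp_rot: [3.141, 0.004, 0.211]
contact_force: [-7.5, -0.2, 1.2]
opening: -0.001
grasp_force: 3.4
```

```bash
cat > g.py <<'E'
from h import *
import sys
o=np.array([593.8,157.5]);c,s_=np.cos(.212),np.sin(.212)
for n in ('wrist','side'):
    f=grab(n);s=f['s'];P=pts(f);hsv=cv2.cvtColor(f['img'],cv2.COLOR_BGR2HSV)
    y=(cv2.inRange(hsv,(20,130,50),(35,255,255))>0)&(f['z_map']>0)
    g=P[y]; d=g[:,:2]-o; X=d@[c,s_]; Y=d@[-s_,c]; k=(abs(X)<110)&(abs(Y)<50); X,Z=X[k],g[k,2]
    print(n,k.sum(),'x',np.percentile(X,[1,99]).round(),'z',np.percentile(Z,[1,50,99]).round())
    t=k.sum() and X<np.percentile(X,15); print(' front part z',np.median(Z[t]).round(1))
    cv2.imwrite(f'pics/{sys.argv[1]}_{n}.png',f['img'])
p=(s['eef_pos'][:2]-o); print('face x',p@[c,s_]+11,'y',p@[-s_,c],'tip z',s['eef_pos'][2]-173,s['contact_force'].round(1))
E
python3 g.py l1
```

```text
wrist 62336 x [-40.  32.] z [ 85. 109. 113.]
 front part z 111.5
side 693 x [-41.  34.] z [ 61. 105. 115.]
 front part z 86.2
face x -41.40110517059201 y 1.2684155886601993 tip z 53.64839020679659 [-6.3 -1.2  1.3]
```

{"name": "apply_moves", "arguments": {"deltas": [{"claw": 1, "delta_pos": [0.1, 0, -0.35], "yaw": 0}, {"claw": 1, "delta_pos": [0.1, 0, -0.35], "yaw": 0}, {"claw": 1, "delta_pos": [0.15, 0, -0.35], "yaw": 0}, {"claw": 1, "delta_pos": [0.15, 0, -0.35], "yaw": 0}, {"claw": 1, "delta_pos": [0, 0, 0], "yaw": 0}]}}

```text
clock: 5.55
eef_pos: [547.7, 148.9, 241.1]
tcp_rot: [3.142, 0.002, 0.211]
contact_force: [-5.6, -1.2, 2.9]
opening: -0.001
grasp_force: 2.7
```

```bash
python3 g.py l2
```

```text
wrist 53259 x [-35.  40.] z [ 95. 113. 122.]
 front part z 99.6
side 732 x [-36.  38.] z [ 55. 107. 125.]
 front part z 96.7
face x -35.88679975001806 y 1.251154455151045 tip z 67.98736727524951 [-5.6 -0.1  2.6]
```

{"name": "apply_moves", "arguments": {"deltas": [{"claw": 1, "delta_pos": [0.2, 0, -0.3], "yaw": 0}, {"claw": 1, "delta_pos": [0.2, 0, -0.3], "yaw": 0}, {"claw": 1, "delta_pos": [0.2, 0, -0.3], "yaw": 0}, {"claw": 1, "delta_pos": [0.2, 0, -0.35], "yaw": 0}, {"claw": 1, "delta_pos": [0.2, 0, -0.3], "yaw": 0}, {"claw": 1, "delta_pos": [0.2, 0, -0.3], "yaw": 0}, {"claw": 1, "delta_pos": [0, 0, 0], "yaw": 0}]}}

```text
clock: 6.52
eef_pos: [560.7, 151.7, 260.0]
tcp_rot: [-3.142, -0.001, 0.211]
contact_force: [-1.4, 0.3, 0.4]
opening: -0.003
grasp_force: 0.7
```

```bash
python3 g.py l3
```

```text
wrist 42197 x [-21.  52.] z [100. 118. 133.]
 front part z 113.3
side 803 x [-29.  49.] z [ 54. 110. 135.]
 front part z 60.3
face x -22.78660879340694 y 1.2278232546236603 tip z 86.80586217054662 [-1.2 -0.8  0.7]
```

View pics/l3_wrist.png

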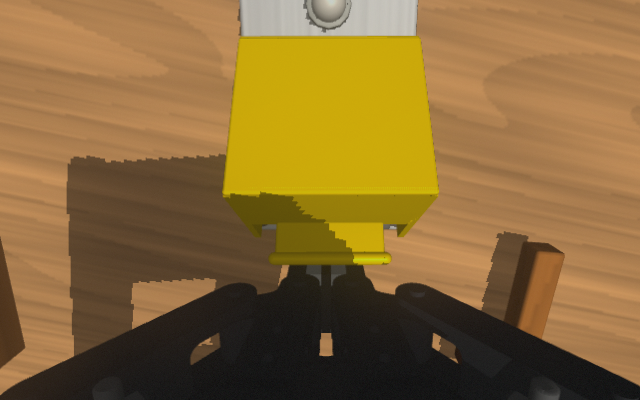

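{"name": "apply_moves", "arguments": {"deltas": [{"claw": 1, "delta_pos": [0.25, 0, -0.1], "yaw": 0}, {"claw": 1, "delta_pos": [0.25, 0, -0.1], "yaw": 0}, {"claw": 1, "delta_pos": [0.25, 0, -0.1], "yaw": 0}, {"claw": 1, "delta_pos": [0.25, 0, -0.1], "yaw": 0}, {"claw": 1, "delta_pos": [0, 0, 0], "yaw": 0}]}}

```text
clock: 7.25
eef_pos: [570.4, 153.7, 263.9]
tcp_rot: [3.142, -0.001, 0.211]
contact_force: [-2.4, -0.9, 1.1]
opening: -0.002
grasp_force: 1.4
```

```bash
python3 g.py l4
```

```text
wrist 39610 x [-12.  57.] z [ 97. 122. 136.]
 front part z 120.0
side 809 x [-29.  56.] z [ 53. 110. 137.]
 front part z 57.7
face x -12.845738632264997 y 1.1972553604676996 tip z 90.7757800619379 [-2.4 -0.2  2.3]
```

{"name": "apply_moves", "arguments": {"deltas": [{"claw": 1, "delta_pos": [0.25, 0, -0.1], "yaw": 0}, {"claw": 1, "delta_pos": [0.25, 0, 0], "yaw": 0}, {"claw": 1, "delta_pos": [0, 0, 0], "yaw": 0}]}}

```text
clock: 7.72
eef_pos: [575.4, 154.8, 264.8]
tcp_rot: [-3.142, -0.001, 0.211]
contact_force: [-2.4, 0.4, -0.3]
opening: -0.002
grasp_force: 0.5
```

{"name": "apply_moves", "arguments": {"deltas": [{"claw": 1, "delta_pos": [0.25, 0, 0], "yaw": 0}, {"claw": 1, "delta_pos": [0.25, 0, 0], "yaw": 0}, {"claw": 1, "delta_pos": [0, 0, 0], "yaw": 0}]}}

```text
clock: 8.1
eef_pos: [580.2, 155.8, 265.2]
tcp_rot: [-3.142, -0.001, 0.211]
contact_force: [-0.5, 0.8, 0.2]
opening: 0.001
grasp_force: 0.0
```

{"name": "apply_moves", "arguments": {"deltas": [{"claw": 1, "delta_pos": [0.3, 0, 0], "yaw": 0}, {"claw": 1, "delta_pos": [0, 0, 0], "yaw": 0}]}}

```text
clock: 8.35
eef_pos: [583.1, 156.4, 264.8]
tcp_rot: [-3.142, -0.001, 0.211]
contact_force: [-1.1, -0.1, 1.7]
opening: -0.0
grasp_force: 0.0
```

```bash
python3 g.py l5; python3 - <<'E'
import cv2,numpy as np
a=cv2.imread('pics/l5_wrist.png');b=cv2.imread('pics/l5_side.png')[180:280,240:360]
cv2.imwrite('pics/v5.png',np.hstack([cv2.resize(a,(480,300)),cv2.resize(b,(320,300))]))
E
```

```text
wrist 37216 x [ 0. 64.] z [ 92. 126. 137.]
 front part z 127.6
side 786 x [-29.  61.] z [ 53. 108. 139.]
 front part z 56.9
face x 0.13452191338749664 y 1.2410317973812157 tip z 91.67094833951165 [-2.2 -0.   2.1]
```

View pics/v5.png

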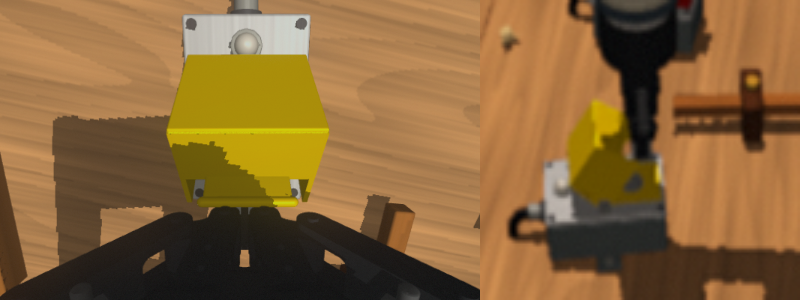

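{"name": "apply_moves", "arguments": {"deltas": [{"claw": 1, "delta_pos": [0.25, 0, 0], "yaw": 0}, {"claw": 1, "delta_pos": [0.25, 0, 0], "yaw": 0}, {"claw": 1, "delta_pos": [0, 0, 0], "yaw": 0}]}}

```text
clock: 8.82
eef_pos: [587.7, 157.4, 264.5]
tcp_rot: [-3.142, -0.0, 0.211]
contact_force: [-0.2, 0.5, -0.2]
opening: 0.005
grasp_force: 0.0
```

```bash
python3 g.py l6; python3 - <<'E'
from h import *
f=grab('scene');cv2.imwrite('pics/l6_scene.png',f['img'])
b=cv2.imread('pics/l6_side.png')[205:260,270:325];a=f['img'][215:285,305:375]
cv2.imwrite('pics/v6.png',np.hstack([cv2.resize(x,(400,400),interpolation=cv2.INTER_CUBIC) for x in (a,b)]))
E
```

```text
wrist 36365 x [ 3. 66.] z [ 90. 127. 136.]
 front part z 129.7
side 774 x [-29.  63.] z [ 53. 107. 139.]
 front part z 56.5
face x 4.8953703083336215 y 1.1762711200267475 tip z 91.42352772480058 [-0.2  0.5  0.9]
```

View pics/v6.png

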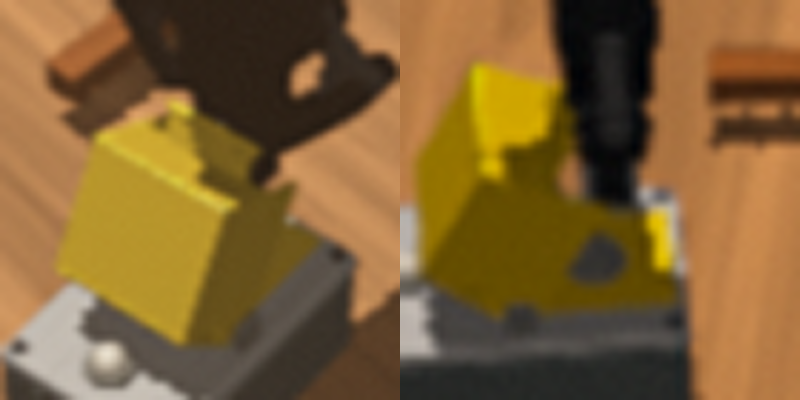

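{"name": "apply_moves", "arguments": {"deltas": [{"claw": 1, "delta_pos": [-0.5, 0, 0], "yaw": 0}, {"claw": 1, "delta_pos": [-0.5, 0, 0], "yaw": 0}, {"claw": 1, "delta_pos": [-0.5, 0, 0], "yaw": 0}, {"claw": 1, "delta_pos": [-0.5, 0, 0], "yaw": 0}, {"claw": 1, "delta_pos": [-0.5, 0, 0], "yaw": 0}, {"claw": 1, "delta_pos": [-0.5, 0, 0], "yaw": 0}, {"claw": 1, "delta_pos": [0, 0, 0], "yaw": 0}]}}

```text
clock: 9.85
eef_pos: [557.7, 151.0, 264.7]
tcp_rot: [3.142, 0.001, 0.211]
contact_force: [-2.5, -0.0, 2.5]
opening: -0.001
grasp_force: 1.8
```

```bash
python3 g.py l7
```

```text
wrist 38762 x [-25.  49.] z [101. 117. 131.]
 front part z 110.4
side 795 x [-30.  47.] z [ 54. 109. 134.]
 front part z 90.4
face x -25.598759844150642 y 1.247287983807795 tip z 91.69704146568262 [-3.9 -1.   2.3]
```

{"name": "apply_moves", "arguments": {"deltas": [{"claw": 1, "delta_pos": [-0.5, 0, 0], "yaw": 0}, {"claw": 1, "delta_pos": [-0.5, 0, 0], "yaw": 0}, {"claw": 1, "delta_pos": [-0.5, 0, 0], "yaw": 0}, {"claw": 1, "delta_pos": [-0.5, 0, 0], "yaw": 0}, {"claw": 1, "delta_pos": [-2, 0, 0], "yaw": 0}, {"claw": 1, "delta_pos": [-3, 0, 0], "yaw": 0}, {"claw": 1, "delta_pos": [-2, 0, -2], "yaw": 0}, {"claw": 1, "delta_pos": [0, 0, 0], "yaw": 0}]}}

```text
clock: 10.95
eef_pos: [469.6, 132.2, 285.7]
tcp_rot: [-3.141, -0.002, 0.211]
contact_force: [0.2, -0.6, 0.5]
opening: -0.001
grasp_force: 0.0
```

```bash
python3 g.py l8
```

```text
wrist 7600 x [-44. -25.] z [ 55.  89. 108.]
 front part z 78.2
side 700 x [-43.  34.] z [ 57. 103. 111.]
 front part z 81.0
face x -114.90550363729042 y 1.3812853474804077 tip z 112.2694349602337 [ 0.8 -0.7  0. ]
```

View pics/l8_wrist.png

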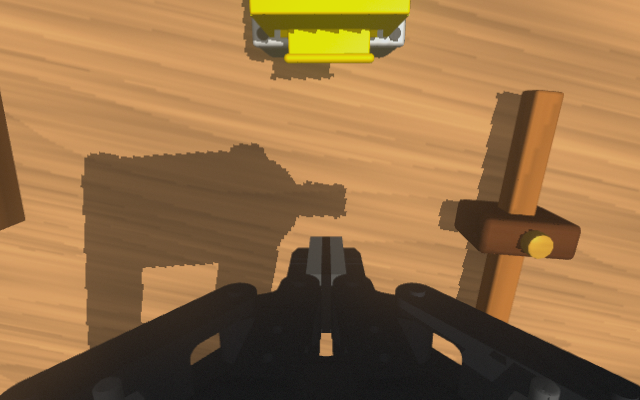

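```bash
python3 -c "
from rig import r; print(r.sign_off())"
```

```text
the job is handed in; nothing more can be done
None
```

I lifted the yellow guard by its tab, pushed the toggle over to on, then let the guard drop shut and backed the arm clear before handing the job in. I couldn't see the toggle under the guard, so "on" rests on how far the finger pushed (well past its centre) and on the force dropping away there; the red switch, tools and wood were not touched.

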